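# Open the can rack by one hole and add a can to the row

## Robot

A 6-joint arm with a two-finger parallel gripper is mounted at the origin on a cart in front of the work surface, level with it; the furniture and walls round the work are solid. World frame = base frame: x ahead of the robot, y to its left, z up, the work surface at z = 0. Lengths are in m, angles in rad, forces in N, time in s.
With the tool pointing down it reaches from about 0.375 to 0.9 m from the base axis. Payload 3.1 kg.
Tool frame: the origin (TCP) lies on the front face of the gripper's body, between the roots of the fingers; the fingertips stand 70 mm ahead of it and the grasp point (between the pads) lies 51 mm ahead of it; z points along the fingers, y is the line along which they close (so a half turn about z gives the same grasp; the last joint's range is limited). The gripper opens to 87 mm and grips with 3 to 60 N. Pads are 19 mm wide; open, the fingers measure 117 mm over their backs; the gripper's body (75 mm by 190 mm) begins 51 mm behind the grasp point.
Start: joints at [-1.415, 0.527, 1.433, -0, 1.181, -0.178], TCP at [0.205, -0.59, 0.292] pointing down, gripper open.
Joint ranges: [-3.08, 3.08], [-0.75, 2.2], [0.22, 2.44], [-1.43, 4.57], [0, 2.65], [-2.85, 2.85]. Speed limits (rad/s): [2.79, 2.79, 3.14, 3.14, 3.14, 3.14].

## Interface

Orientations are given as a unit quaternion [x, y, z, w].
In Python, from rig import robot, cams, ticket gives the robot as it stands. The module is installed in compiled form; this text tells all that it offers.
- The arm moves only by the shell command python3 -m crank 'ROWS' [FORCE]. ROWS is JSON, a list of rows, each a list of 7 numbers: the shift along the tool's x, y, z in cm, then the turn, a rotation vector about the tool's x, y, z in rad, then the closure, from 0 (fully open) to 1 (shut). A call has 1 to 5 rows; each row shifts and turns the commanded pose from where the row before left it, along the tool's axes as they then stand; what a row does not reach is not made up. A row lasts 1/8 s, in which the tool goes at most 62.5 mm and 10.7 degrees, less where a joint would pass 70% of its speed; a pose out of reach is approached as far as the arm can. A call is refused whole if a number of a shift passes 6.25 or a number of a turn 0.188, either way. A call with a gripper value outside its range is refused whole. The fingers move at their own pace and stop on an object; FORCE is the grip in N (left out, the last holds). Time passes only in rows, so rows that do not move let the fingers close. It gives the time, the measured TCP pose, the force, the opening and the grip force at its end, in the units of the state.
- robot.get_obs(): the state, without advancing time (a new reading comes with each control period).
- cams.camera(name): name is "scene" or "top" or "wrist"; returns the picture (420x560x3 uint8, red, green, blue); there is no depth.
- cams.camera_info(name): a dict with "intrinsics" (3x3 intrinsics, pixels), "pose" (4x4, takes a point from camera to world coordinates). Camera axes: x right, y down, z forward; pixel columns grow to the right and rows downward; lengths in m; the calibration is good to about 2 mm. The wrist camera is an equidistant fisheye: a pixel r from the principal point sees the ray r / f radians off the axis. A picture is of the moment at which its call begins: read the wrist's pose just before it. camera_info takes no time and is no camera call; for the wrist camera it gives the pose at the moment of the call.
- ticket.hand_in(): hands the job in; it is judged then, once.
The state is a dict: "time": time; "q": joint angles; "joint_velocities": joint speeds; "joint_torque": joint torques, N m; "position": TCP position; "tool_rot": TCP orientation; "ft_force": force on the tool from outside, world axes, zero at the start; "moment": the same for the moment, N m; "grip_width": finger opening in m; "grip_force": force on a finger pad.
Only numpy, scipy, OpenCV 4.12 (cv2) and the standard library are available. Lean on these libraries where they do the work, as an engineer would, in place of code of your own. Each camera call takes 0.05 s, during which the arm holds its last target. There are 200 camera calls.

## Task

The can rack on the bench is full: press down the sprung button on its telescoping end stop and slide the stop outwards, away from the cans, until the button pops up in the next hole - not further. Then stand the tall can from the bench upright in the space this opens in the row, between the cans and the stop, leaving the two cans standing in the rack and not pushing the other things on the bench about.

Things in the scene. Friction and masses are not known exactly. Their poses are not given: they have to be found in the camera images.
- can_rack: Low metal can rack fixed to the bench, 80 x 424 mm. Origin on the bench near its middle; local y along the rack, z up. Cans stand in a row on its 6 mm bed, in a channel 62 mm wide (centre line x = 0; lips reach 16 mm above the bench), between the fixed end wall (64 mm high, inner face at y = -190 mm) and the sliding end stop. The end stop's sleeve is at the +y end.
- end_stop (a joint): Travel (m) of the end stop: stop plate, tube and button move as one along local +y of the rack, away from the cans. 0 = first hole (start), 0.060 = next, 0.120 = last; play 1.5 mm in a hole. Locked while the button is up in a hole, else slides with 2 N of friction.
- detent (a joint): How far the sprung button is pressed (m): 0 = fully up in a hole, 0.009 = bottom. 2 N to start, 4.5 N at the bottom. Pressed 6.5 mm or more it frees the stop. Between holes the sleeve itself keeps it about 6 mm down; at a hole it springs up unless held down.
- button_top (a point): Centre of the top of the round black button head, 18 mm across, 62 mm above the bench when up. On the tube two upright thumb tabs, 30 mm wide across the rack, top 78 mm above the bench, stand before and behind it along the rack, faces 20 mm either side of its centre. They move with the stop and may be pushed; closed fingertips fit between them.
- sleeve_end (a point): Middle of the top edge of the sleeve's outer end (local y = 226 mm, 44 mm above the bench). The square sleeve, 40 mm wide, runs from y = 42 to 226 mm; its slotted top has three holes at y = 72, 132 and 192 mm (60 mm apart).
- stop_face (a point): Centre of the face of the stop plate that looks to the cans (local -y); the plate is 56 mm wide across the rack and reaches from 8 to 64 mm above the bench. At local y = -84 mm in the first hole, -24 mm in the next.
- free_bay (a point): Point on the rack's bed (6 mm above the bench, on the centre line, local y = -57 mm): middle of the about 66 mm long space that opens between the cans and the stop at the next hole.
- tall_can: Tall aerosol can, black with a white cap, standing on the bench to the left of the rack. 52 mm across up to 109 mm, cap 47 mm across, 127 mm high, 0.25 to 0.45 kg. Origin at the centre of its underside, z up.
- row_can_a: Short teal and white can standing in the rack, 50 mm across, 91 mm high; origin at the centre of its underside.
- row_can_b: Short silver can standing in the rack, 44 mm across, 85 mm high; origin at the centre of its underside. Either short can may stand next to the end wall.
- tape_roll: Bystander: roll of masking tape lying behind the rack (far side), 94 mm across, 25 mm high; origin at the centre of its underside.
- pedal: Bystander: flat bicycle pedal lying in front of the rack (robot side), 103 x 85 x 22 mm; origin at the centre of its underside.
Mind the look-alikes: they are no part of the job. What is shaped like the tall_can but orange or red is not meant.

How it is judged:
On the way:
1. the end stop stands at the next hole with the button popped up (value of joint end_stop between 0.057 and 0.063 m and value of joint detent below 0.002 m), for 0.2 s.
At the end, for the whole second after the job is handed in: Stop at the next hole (60 mm out, +-3 mm), button up (within 2 mm); tall can upright (0.08 rad) on the rack's bed between short cans and stop (local y -80 to -44 mm), within 9 mm of the centre line; both short cans upright on the bed, within 14 mm of the centre line, y -175 to -85 mm; all at rest (all of step 1 and x of tall_can in the frame of can_rack between -0.009 and 0.009 m and y of tall_can in the frame of can_rack between -0.08 and -0.044 m and angle between each of tall_can, row_can_a, row_can_b's own z axis and vertical below 0.08 rad and z of tall_can in the frame of can_rack between 0.002 and 0.01 m and linear speed of each of tall_can, row_can_a, row_can_b below 0.02 m/s and z of row_can_a in the frame of can_rack between 0.002 and 0.01 m and z of row_can_b in the frame of can_rack between 0.002 and 0.01 m and x of row_can_a in the frame of can_rack between -0.014 and 0.014 m and y of row_can_a in the frame of can_rack between -0.175 and -0.085 m and x of row_can_b in the frame of can_rack between -0.014 and 0.014 m and y of row_can_b in the frame of can_rack between -0.175 and -0.085 m); the robot touches nothing.
It fails at once if a can in the rack is tipped over (angle between any of row_can_a, row_can_b's own z axis and vertical above 0.5 rad).
It fails at once if the tape roll or the pedal is pushed more than 30 mm (distance of any of tape_roll, pedal from where it was at the start of the episode above 0.03 m).
It also fails if it takes over 56 s, if anything falls off the work surface, if the arm or the gripper's body presses on something with over 40 N, if the wrist force passes 120 N, or if a joint passes its speed limit or range.

## Working session

There is one attempt and no reset: what is moved stays moved. The work goes in short steps, Python scripts to look and compute and a shell command to move; the robot and the scene stay as the last step left them, time stands still between calls to the robot, and variables do not carry over. Pictures are saved under pics/ and viewed, at most 12 in all, crops included, and the job is handed in when it is done.

```bash
mkdir -p pics; cat > h.py <<'E'
import numpy as np, cv2
from rig import robot, cams, ticket
def snap(n,f):
    im=cams.camera(n); cv2.imwrite('pics/'+f,cv2.cvtColor(im,cv2.COLOR_RGB2BGR)); return im
def ray(n,u,v,info=None):
    i=info or cams.camera_info(n); K=np.array(i['intrinsics']); T=np.array(i['pose'])
    a=(u-K[0,2])/K[0,0]; b=(v-K[1,2])/K[1,1]
    if n=='wrist':
        r=np.hypot(a,b); s=np.sin(r)/r if r>1e-9 else 1; d=np.array([a*s,b*s,np.cos(r)])
    else: d=np.array([a,b,1.])
    return T[:3,3],T[:3,:3]@d
def on(n,u,v,z,info=None):
    o,d=ray(n,u,v,info); return o+d*(z-o[2])/d[2]
def proj(n,p,info=None):
    i=info or cams.camera_info(n); K=np.array(i['intrinsics']); T=np.array(i['pose'])
    c=T[:3,:3].T@(np.array(p)-T[:3,3])
    if n=='wrist':
        r=np.hypot(c[0],c[1]); t=np.arctan2(r,c[2]); c=np.array([c[0]/r*t,c[1]/r*t,1])
    else: c=c/c[2]
    return K[0,0]*c[0]+K[0,2],K[1,1]*c[1]+K[1,2]
E
python3 - <<'E'
from h import *
np.set_printoptions(precision=4,suppress=True)
a=snap('top','top.png'); b=snap('scene','scene.png')
for n in ('top','scene','wrist'): print(n,cams.camera_info(n))
o=robot.get_obs(); print(o)
E
```

```text
top {'intrinsics': array([[509.9625,   0.    , 271.1281],
       [  0.    , 509.9625, 204.1431],
       [  0.    ,   0.    ,   1.    ]]), 'pose': array([[ 0.005 , -0.9882,  0.1531,  0.3621],
       [-1.    , -0.0058, -0.0048,  0.137 ],
       [ 0.0057, -0.153 , -0.9882,  1.3053],
       [ 0.    ,  0.    ,  0.    ,  1.    ]])}
scene {'intrinsics': array([[393.8223,   0.    , 280.8968],
       [  0.    , 393.8223, 211.8668],
       [  0.    ,   0.    ,   1.    ]]), 'pose': array([[-0.6501, -0.4748,  0.5932, -0.0618],
       [-0.7598,  0.4131, -0.502 ,  0.6234],
       [-0.0066, -0.7771, -0.6293,  0.6935],
       [ 0.    ,  0.    ,  0.    ,  1.    ]])}
wrist {'intrinsics': array([[325.1923,   0.    , 271.2676],
       [  0.    , 325.1923, 206.4749],
       [  0.    ,   0.    ,   1.    ]]), 'pose': array([[ 0.3286, -0.9007, -0.2841,  0.2841],
       [-0.9445, -0.314 , -0.0969, -0.5627],
       [-0.0019,  0.3002, -0.9539,  0.3844],
       [ 0.    ,  0.    ,  0.    ,  1.    ]])}
{'time': 0.1, 'q': array([-1.4155,  0.5284,  1.4338,  0.    ,  1.1814, -0.1785]), 'joint_velocities': array([ 0.002 , -0.0026, -0.0013,  0.    ,  0.0009, -0.0004]), 'joint_torque': array([ -0.0003, -44.0985, -17.7151,   0.0635,   0.0534,  -0.    ]), 'position': array([ 0.2047, -0.59  ,  0.2914]), 'tool_rot': array([ 0.9861,  0.1661,  0.    , -0.001 ]), 'ft_force': array([ 0.4017, -1.0066, -0.1529]), 'moment': array([ 0.0052,  0.015 , -0.0477]), 'grip_force': 0.0, 'grip_width': 0.08712104094975978}
```

View pics/top.png

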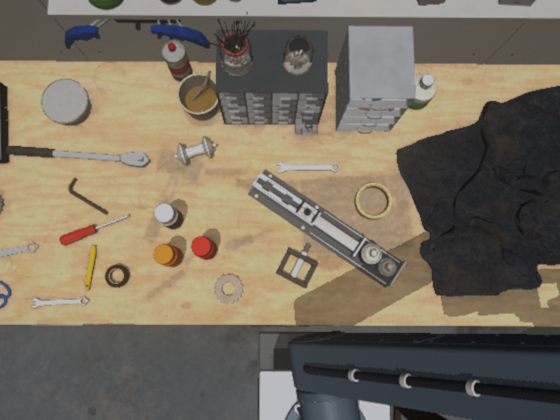

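View pics/scene.png

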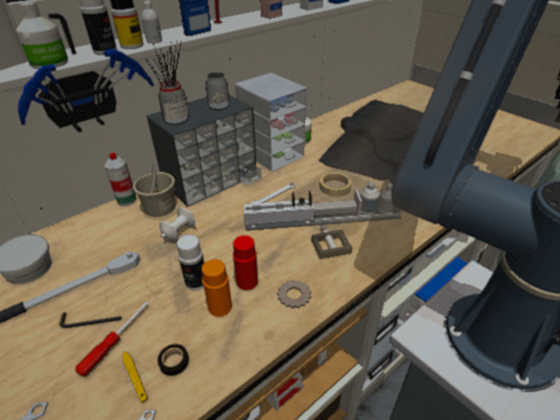

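Top view: the rack runs from (262,182) at its sleeve end to (395,275) at its end wall, with the button near (308,212), short cans at (371,254) and (389,267), tape at (374,201) and pedal at (297,267).

Candidates for the tall can are white cap/black at (167,213), orange at (166,254) and red at (203,246). I choose (167,213), which is (190,262) in the scene view. Next I check it in a close crop.

```bash
python3 - <<'E'
import cv2,numpy as np
t=cv2.imread('pics/top.png'); s=cv2.imread('pics/scene.png')
a=cv2.resize(t[165:290,240:410],None,fx=4,fy=4,interpolation=cv2.INTER_CUBIC)  #680x500
cv2.imwrite('pics/c1.png',a)
b=cv2.resize(s[160:320,160:410],(750,480),interpolation=cv2.INTER_CUBIC)
cv2.imwrite('pics/c2.png',b)
E
```

```text
(no output)
```

View pics/c1.png

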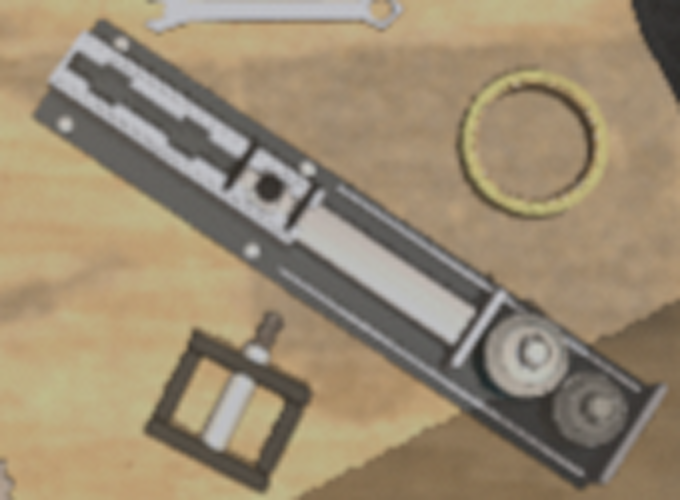

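View pics/c2.png

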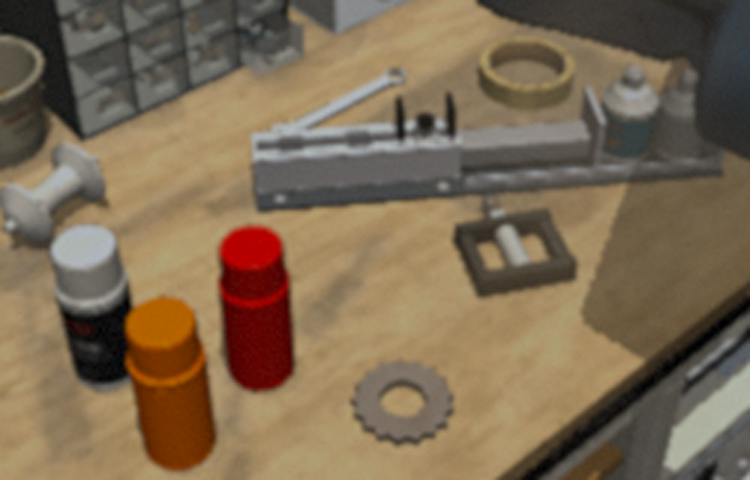

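The crops confirm it: the black can with the white cap is at scene crop (88,305). In the top crop the button is at (269,187), the sleeve end at about (69,61) and the top of the end wall at about (633,433).

```bash
python3 - <<'E'
from h import *
np.set_printoptions(precision=4,suppress=True)
f=lambda u,v:((u+.5)/4-.5+240,(v+.5)/4-.5+165)
P={}
for n,u,v,z in [('button',269,187,.062),('sleeve',69,61,.044),('wall',633,433,.064),('stop',482,328,.064),('tape',534,141,.025),('pedal',230,410,.022),('ca',532,350,.091),('cb',600,407,.085)]:
    P[n]=on('top',*f(u,v),z); print(n,P[n])
d=(P['sleeve']-P['wall'])[:2]; print('len',np.linalg.norm(d),'yaw of local y',np.degrees(np.arctan2(d[1],d[0])))
d=(P['sleeve']-P['button'])[:2]; print('len',np.linalg.norm(d),np.degrees(np.arctan2(d[1],d[0])))
t=cv2.cvtColor(cv2.imread('pics/top.png'),cv2.COLOR_BGR2HSV); m=cv2.inRange(t,(0,0,130),(180,50,255))
m[:195]=0;m[235:]=0;m[:,:150]=0;m[:,185:]=0
n,l,s,c=cv2.connectedComponentsWithStats(m)
for i in range(1,n):
    if s[i,4]>20: print(s[i],c[i],on('top',*c[i],.127))
b=on('scene',159.5+88/3,159.5+305/3,.06); print('can scene axis',b, 'captop',on('scene',159.5+85/3,159.5+244/3,.127))
E
```

```text
button [0.5372 0.0428 0.062 ]
sleeve [0.6192 0.1671 0.044 ]
wall [ 0.3881 -0.1761  0.064 ]
stop [ 0.451  -0.0862  0.064 ]
tape [ 0.573  -0.1289  0.025 ]
pedal [0.402 0.065 0.022]
ca [ 0.4362 -0.1108  0.091 ]
cb [ 0.4029 -0.1517  0.085 ]
len 0.4137385902230515 yaw of local y 56.05545378796598
len 0.14888560242183 56.58760707188221
[154 203  23  23 332] [163.8765 213.4488] [0.5212 0.3809 0.127 ]
can scene axis [0.5373 0.3852 0.06  ] captop [0.5269 0.3819 0.127 ]
```

```bash
python3 -m crank '[[4.34,-4.08,0,0,0,0,0.5],[4.34,-4.08,0,0,0,0,1],[4.34,-4.08,0,0,0,0,1],[4.34,-4.08,0,0,0,0,1],[4.34,-4.08,0,0,0,0,1]]' 20; python3 -m crank '[[4.34,-4.08,0,0,0,0,1],[4.34,-4.08,0,0,0,0,1],[4.34,-4.08,0,0,0,0,1],[4.34,-4.08,0,0,0,0,1],[4.34,-4.08,0,0,0,0,1]]'; python3 -m crank '[[0,0,0,0,0,-0.165,1],[0,0,0,0,0,-0.165,1],[0,0,0,0,0,-0.165,1],[0,0,0,0,0,-0.165,1],[0,0,0,0,0,0,1]]'
```

```text
time: 0.72
position: [0.3435, -0.3248, 0.2921]
tool_rot: [0.986, 0.166, 0.0, -0.0]
ft_force: [1.2, -0.2, -0.1]
grip_width: 0.045
grip_force: 0.0
time: 1.35
position: [0.4817, -0.0609, 0.2921]
tool_rot: [0.986, 0.166, -0.0, 0.0]
ft_force: [0.6, 0.4, 0.6]
grip_width: 0.0018
grip_force: 0.0
time: 1.98
position: [0.4809, -0.0627, 0.292]
tool_rot: [0.879, 0.476, -0.0, -0.0]
ft_force: [-0.2, -0.1, 0.1]
grip_width: 0.0004
grip_force: 0.0
```

```bash
python3 -m crank '[[5,-0.5,3,0,0,0,1],[5,-0.5,3,0,0,0,1],[1.9,-0.1,1.5,0,0,0,1],[0,0,0,0,0,0,1]]'; python3 - <<'E'
from h import *
np.set_printoptions(precision=4,suppress=True)
i=cams.camera_info('wrist'); print(i,robot.get_obs()['position'])
im=snap('wrist','w1.png'); np.save('w1.npy',i['pose'])
print(proj('wrist',[.5372,.0428,.062],i))
E
```

```text
time: 2.48
position: [0.5365, 0.0436, 0.2161]
tool_rot: [0.879, 0.477, -0.001, -0.001]
ft_force: [-0.4, 0.0, 0.1]
grip_width: 0.0003
grip_force: 0.0
{'intrinsics': array([[325.1923,   0.    , 271.2676],
       [  0.    , 325.1923, 206.4749],
       [  0.    ,   0.    ,   1.    ]]), 'pose': array([[ 0.8392, -0.5178, -0.166 ,  0.5828],
       [-0.5438, -0.8004, -0.2524,  0.1135],
       [-0.0021,  0.3021, -0.9533,  0.309 ],
       [ 0.    ,  0.    ,  0.    ,  1.    ]])} [0.5365 0.0436 0.2161]
(np.float64(272.13964834912235), np.float64(213.44531229653404))
```

View pics/w1.png

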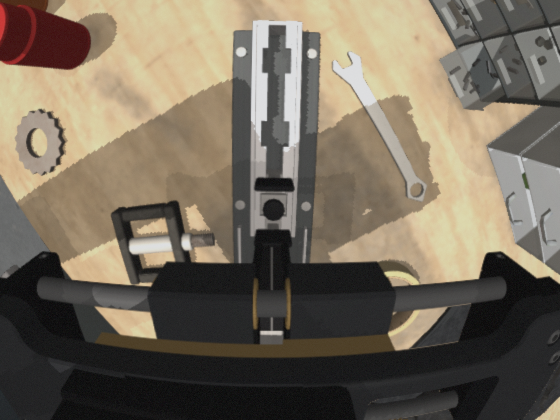

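The wrist view shows the button head at (274,208), with the sleeve's far edge around (277,22). The closed fingers at (272,310) are in line with the tube.

```bash
python3 - <<'E'
from h import *
np.set_printoptions(precision=4,suppress=True)
i=cams.camera_info('wrist'); i['pose']=np.load('w1.npy')
b=on('wrist',274,208,.062,i); s=on('wrist',277,22,.044,i); 
print(b,s,np.linalg.norm((s-b)[:2]),np.degrees(np.arctan2(*(s-b)[1::-1])))
for k in [(241,51),(312,53),(240,206),(306,206)]: print(on('wrist',*k,.006,i))
p=robot.get_obs()['position']; a=np.radians(56.9); d=(b-p)[:2]
print('tool x,y cm',100*(d@[np.cos(a),np.sin(a)]),100*(d@[np.sin(a),-np.cos(a)]))
E
```

```text
[0.5409 0.0458 0.062 ] [0.6246 0.1706 0.044 ] 0.15019638249632042 56.158928962923525
[0.5878 0.1732 0.006 ]
[0.6414 0.1366 0.006 ]
[0.5046 0.0503 0.006 ]
[0.5589 0.0152 0.006 ]
tool x,y cm 0.5025123171057889 0.1977613739838905
```

```bash
python3 -m crank '[[0.5,0.2,3,0,0,0.015,1],[0,0,3,0,0,0,1],[0,0,1.8,0,0,0,1],[0,0,0,0,0,0,1]]'; python3 -m crank '[[0,0,0.4,0,0,0,1],[0,0,0.4,0,0,0,1],[0,0,0.4,0,0,0,1],[0,0,0.3,0,0,0,1],[0,0,0,0,0,0,1]]'
```

```text
time: 3.02
position: [0.5406, 0.0446, 0.1392]
tool_rot: [0.883, 0.469, -0.001, -0.0]
ft_force: [1.0, 0.6, -0.0]
grip_width: 0.0002
grip_force: 0.0
time: 3.65
position: [0.5419, 0.0458, 0.1245]
tool_rot: [0.883, 0.47, 0.001, 0.001]
ft_force: [0.3, -3.0, 3.9]
grip_width: 0.0002
grip_force: 1.9
```

```bash
python3 -m crank '[[0.6,0,0.05,0,0,0,1],[0.7,0,0,0,0,0,1],[0.7,0,0,0,0,0,1],[0.7,0,0,0,0,0,1],[0.7,0,0,0,0,0,1]]'
```

```text
time: 4.28
position: [0.5605, 0.0748, 0.1238]
tool_rot: [0.883, 0.47, -0.0, 0.0]
ft_force: [-0.3, -2.8, 4.2]
grip_width: 0.0007
grip_force: 2.0
```

```bash
python3 -m crank '[[0,0,-0.6,0,0,0,1],[0,0,-0.7,0,0,0,1],[0.4,0,0,0,0,0,1],[0.4,0,0,0,0,0,1],[0.4,0,0,0,0,0,1]]';python3 -m crank '[[0.3,0,0,0,0,0,1],[0.3,0,0,0,0,0,1],[0.3,0,0,0,0,0,1]]'; python3 - <<'E'
from h import *
np.set_printoptions(precision=4,suppress=True)
i=cams.camera_info('wrist'); np.save('w2.npy',i['pose']); print(robot.get_obs()['ft_force'])
im=snap('wrist','w2.png'); snap('scene','s2.png')
a=cv2.resize(cv2.imread('pics/w2.png')[60:340,180:380],None,fx=2,fy=2)
b=cv2.imread('pics/s2.png')[160:260,230:405]; b=cv2.resize(b,(390,223))
c=np.zeros((560,800,3),np.uint8); c[:,:400]=a; c[:223,405:795]=b; cv2.imwrite('pics/c3.png',c)
E
```

```text
time: 4.9
position: [0.5665, 0.0839, 0.1367]
tool_rot: [0.883, 0.47, -0.001, -0.0]
ft_force: [-2.4, -3.6, 2.3]
grip_width: 0.0006
grip_force: 2.0
time: 5.28
position: [0.5719, 0.0918, 0.1367]
tool_rot: [0.883, 0.47, -0.0, -0.0]
ft_force: [-3.6, -3.1, 3.3]
grip_width: 0.0006
grip_force: 1.9
[-3.6116 -3.1146  3.3043]
```

View pics/c3.png

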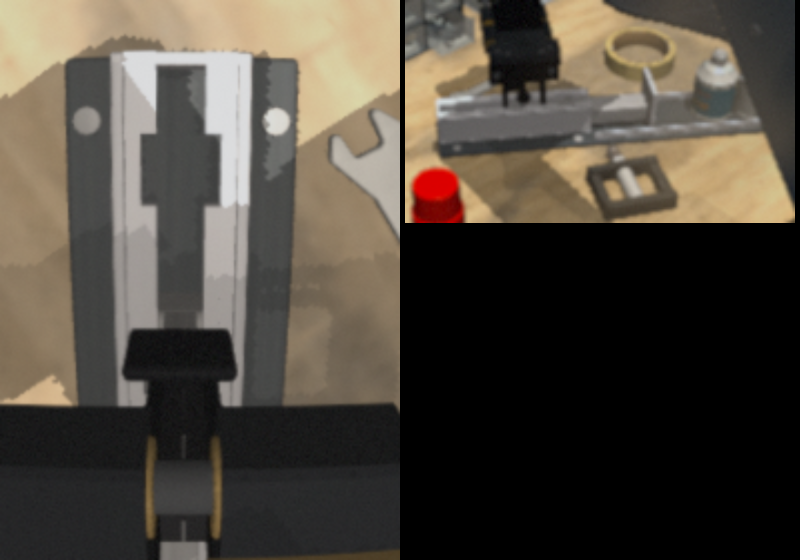

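The stop is moving: the fingers push its outer tab at crop (180,355), roughly 45 mm out, and the hole beyond is visible at (180,170). I continue in small steps.

```bash
python3 -m crank '[[0.3,0,0,0,0,0,1],[0.3,0,0,0,0,0,1],[0.3,0,0,0,0,0,1],[0.1,0,0,0,0,0,1]]';python3 -m crank '[[0.15,0,0,0,0,0,1],[0,0,0,0,0,0,1]]';python3 -m crank '[[0.15,0,0,0,0,0,1],[0,0,0,0,0,0,1]]'
```

```text
time: 5.88
position: [0.5777, 0.1005, 0.1366]
tool_rot: [0.883, 0.47, 0.0, -0.0]
ft_force: [-1.1, -1.8, 0.8]
grip_width: 0.0004
grip_force: 1.0
time: 6.12
position: [0.5786, 0.1016, 0.1366]
tool_rot: [0.883, 0.47, 0.0, -0.0]
ft_force: [-1.0, -0.8, -0.6]
grip_width: 0.0002
grip_force: 0.4
time: 6.38
position: [0.5789, 0.102, 0.1366]
tool_rot: [0.883, 0.47, -0.001, 0.0]
ft_force: [-3.3, -5.1, -0.6]
grip_width: 0.0007
grip_force: 2.3
```

Force rose to 6 N and the stop no longer follows, so it is probably locked. I back off, lift and look.

```bash
python3 -m crank '[[-0.6,0,0,0,0,0,1],[-0.3,0,-2,0,0,0,1],[0,0,-5,0,0,0,1],[0,0,-3,0,0,0,1],[0,0,0,0,0,0,1]]'; python3 - <<'E'
from h import *
np.set_printoptions(precision=4,suppress=True)
i=cams.camera_info('wrist'); np.save('w3.npy',i['pose'])
im=snap('wrist','w3.png'); snap('top','t3.png')
a=cv2.resize(cv2.imread('pics/w3.png')[60:340,180:380],None,fx=2,fy=2)
b=cv2.resize(cv2.imread('pics/t3.png')[165:290,240:410],(400,294))
d=cv2.resize(cv2.imread('pics/t3.png')[190:280,130:240],(310,254))
c=np.zeros((560,800,3),np.uint8); c[:,:400]=a; c[:294,400:]=b; c[300:554,400:710]=d; cv2.imwrite('pics/c4.png',c)
E
```

```text
time: 7.0
position: [0.5763, 0.0953, 0.2398]
tool_rot: [0.883, 0.47, 0.004, 0.002]
ft_force: [0.3, 0.2, -1.5]
grip_width: 0.0004
grip_force: 0.0
```

View pics/c4.png

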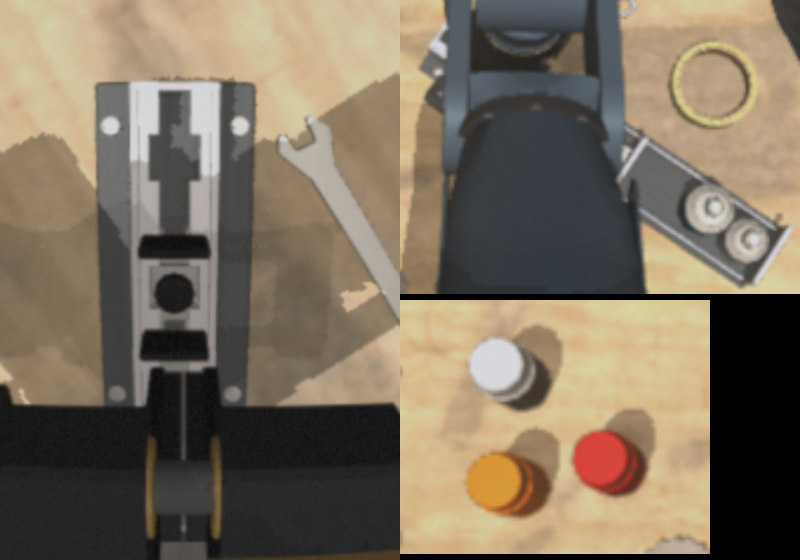

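The button is at crop (175,293), between the tabs, and the last hole at (175,150) is still ahead. The bay is open in front of the stop. I check the travel and compute the can's position.

```bash
python3 - <<'E'
from h import *
np.set_printoptions(precision=4,suppress=True)
i=cams.camera_info('wrist'); i['pose']=np.load('w3.npy')
px=lambda u,v:(180+u/2,60+v/2)
u=np.array([.559,.829])
for z in (.056,.062):
    b=on('wrist',*px(175,293),z,i); print(z,b,(b[:2]-[.5409,.0458])@u)
s=on('wrist',*px(174,82),.044,i); print('sleeve',s,(s[:2]-[.6246,.1706])@u,(s-b)[:2]@u)
h=on('wrist',*px(175,150),.044,i); print('hole-button',(h-b)[:2]@u)
t=cv2.cvtColor(cv2.imread('pics/t3.png'),cv2.COLOR_BGR2HSV)
for n,lo,hi in [('white',(0,0,130),(180,50,255)),('orange',(8,170,150),(22,255,255)),('red',(170,150,120),(180,255,255)),('red2',(0,150,120),(5,255,255))]:
    m=cv2.inRange(t,lo,hi);m[:195]=0;m[270:]=0;m[:,:145]=0;m[:,225:]=0
    k,l,st,c=cv2.connectedComponentsWithStats(m)
    if k>1:
        j=1+np.argmax(st[1:,4]); print(n,st[j],on('top',st[j,0]+st[j,2]/2-.5,st[j,1]+st[j,3]/2-.5,.127))
# short cans and wall in t3
f=lambda a,b:(240+a*.425,165+b*.425)
for n,a,b,z in [('ca',711,206,.091),('cb',748,240,.085)]:
    p=on('top',*f(a-400,b),z)[:2]; d=p-[.5409,.0458]; print(n,p,'local y',72+1000*(d@u),'x',1000*(d@[u[1],-u[0]]))
E
```

```text
0.056 [0.5737 0.094  0.056 ] 0.05829027590923273
0.062 [0.5748 0.0955 0.062 ] 0.060144934622861135
sleeve [0.6252 0.1712 0.044 ] 0.0008794128299483876 0.09098197820708726
hole-button 0.06068598835722888
white [154 203  24  23 358] [0.5199 0.3771 0.127 ]
orange [154 245  23  21 327] [0.4248 0.3747 0.127 ]
red2 [192 236  22  22 344] [0.4448 0.2891 0.127 ]
ca [ 0.4352 -0.1097] local y -116.03832430376801 x -0.7109635495228112
cb [ 0.4014 -0.1475] local y -166.23271590016353 x -7.538487888614415
```

```bash
python3 -m crank '[[4.1,-4.0,0,0,0,0,0.5],[4.1,-4.0,0,0,0,0,0],[4.1,-4.0,0,0,0,0,0],[4.1,-4.0,0,0,0,0,0],[4.1,-4.0,0,0,0,0,0]]'; python3 -m crank '[[0,0,0,0,0,0,0],[0,0,0,0,0,0,0]]'; python3 - <<'E'
from h import *
np.set_printoptions(precision=4,suppress=True)
i=cams.camera_info('wrist'); np.save('w4.npy',i['pose']); print(robot.get_obs()['position'])
snap('wrist','w4.png'); print(proj('wrist',[.523,.38,.127],i))
E
```

```text
time: 7.72
position: [0.5214, 0.3782, 0.2345]
tool_rot: [0.883, 0.47, -0.002, -0.0]
ft_force: [0.4, 0.3, -1.5]
grip_width: 0.0425
grip_force: 0.0
time: 7.98
position: [0.5218, 0.3763, 0.2349]
tool_rot: [0.882, 0.47, -0.002, 0.0]
ft_force: [-0.2, -0.4, -1.0]
grip_width: 0.0625
grip_force: 0.0
[0.5218 0.3763 0.2349]
(np.float64(268.82177849158086), np.float64(229.91462446021458))
```

View pics/w4.png

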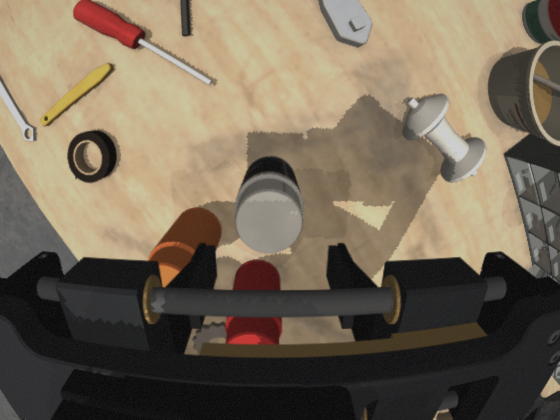

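The white-capped can is centred at (270,222) between the opening fingers. Orange is at (190,240) and red at (255,300), both outside the finger line.

```bash
python3 - <<'E'
from h import *
np.set_printoptions(precision=4,suppress=True)
i=cams.camera_info('wrist'); i['pose']=np.load('w4.npy')
b=on('wrist',270,221,.127,i); print(b)
p=robot.get_obs()['position']; a=np.radians(56.1); d=(b-p)[:2]
print('tool x,y cm',100*(d@[np.cos(a),np.sin(a)]),100*(d@[np.sin(a),-np.cos(a)]))
for q in [(190,222),(255,335)]: print(on('wrist',*q,.127,i))
E
```

```text
[0.5272 0.3848 0.127 ]
tool x,y cm 1.0365668250186564 -0.10698449869461328
[0.4819 0.414  0.127 ]
[0.4635 0.3113 0.127 ]
```

```bash
python3 -m crank '[[0.8,0,1,0,0,0,0],[0,0,3,0,0,0,0],[0,0,3,0,0,0,0],[0,0,2.5,0,0,0,0],[0,0,0,0,0,0,0]]'; python3 -m crank '[[0,0,0,0,0,0,0.3],[0,0,0,0,0,0,0.5],[0,0,0,0,0,0,0.7],[0,0,0,0,0,0,0.7],[0,0,0,0,0,0,0.7]]' 25; python3 - <<'E'
from h import *
i=cams.camera_info('wrist'); np.save('w5.npy',i['pose']); snap('wrist','w5.png')
E
```

```text
time: 8.65
position: [0.5263, 0.3816, 0.139]
tool_rot: [0.883, 0.469, -0.003, -0.0]
ft_force: [1.0, 0.6, -0.3]
grip_width: 0.0869
grip_force: 0.0
time: 9.28
position: [0.5268, 0.3837, 0.1423]
tool_rot: [0.883, 0.47, 0.0, -0.0]
ft_force: [-1.8, 1.4, 3.3]
grip_width: 0.0517
grip_force: 24.9
```

View pics/w5.png

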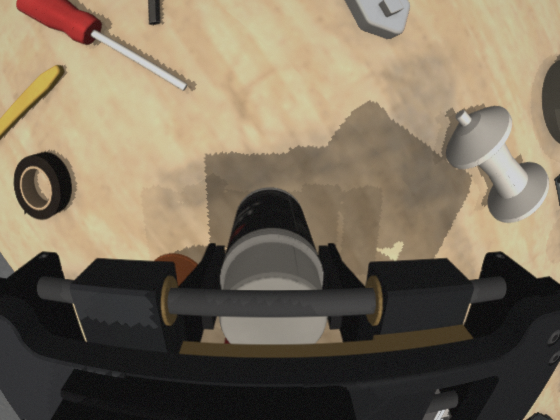

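Grip width 51.7 mm, so the can is held centred. I lift it, carry it to the rack and look.

```bash
python3 -m crank '[[0,0,-2,0,0,0,0.7],[0,0,-4,0,0,0,0.7],[0,0,-4,0,0,0,0.7],[0,0,-3.5,0,0,0,0.7],[0,0,0,0,0,0,0.7]]' 30; python3 -m crank '[[-4.04,2,0,0,0,0,0.7],[-4.04,2,0,0,0,0,0.7],[-4.04,2,0,0,0,0,0.7],[-4.04,2,0,0,0,0,0.7],[-4.04,2,0,0,0,0,0.7]]';  python3 -m crank '[[-4.04,2,0,0,0,0,0.7],[-4.04,2,0,0,0,0,0.7],[-4.04,2,0,0,0,0,0.7],[-4.04,2,0,0,0,0,0.7],[-4.04,2,0,0,0,0,0.7]]';python3 -m crank '[[0,0,1,0,0,0,0.7],[0,0,1,0,0,0,0.7],[0,0,0,0,0,0,0.7]]'; python3 - <<'E'
from h import *
np.set_printoptions(precision=4,suppress=True)
p=robot.get_obs()['position']; a=np.radians(56.05); d=(np.array([.4674,-.0631])-p[:2])
print('tool x,y cm',100*(d@[np.cos(a),np.sin(a)]),100*(d@[np.sin(a),-np.cos(a)]))
i=cams.camera_info('wrist'); np.save('w6.npy',i['pose']); snap('wrist','w6.png');snap('scene','s6.png')
a=cv2.imread('pics/w6.png')[150:420,130:430]; a=cv2.resize(a,None,fx=1.6,fy=1.6)
b=cv2.resize(cv2.imread('pics/s6.png')[100:260,280:410],None,fx=2.4,fy=2.4)
c=np.zeros((440,800,3),np.uint8); c[:a.shape[0],:a.shape[1]]=a; c[:b.shape[0],485:485+b.shape[1]]=b; cv2.imwrite('pics/c6.png',c)
E
```

```text
time: 9.95
position: [0.5287, 0.384, 0.2805]
tool_rot: [0.883, 0.47, 0.004, 0.0]
ft_force: [0.9, 0.4, -4.2]
grip_width: 0.0517
grip_force: 29.8
time: 10.58
position: [0.4959, 0.1583, 0.275]
tool_rot: [0.883, 0.47, -0.002, -0.0]
ft_force: [1.4, -0.1, -4.5]
grip_width: 0.0516
grip_force: 29.9
time: 11.2
position: [0.4662, -0.0647, 0.2753]
tool_rot: [0.883, 0.47, -0.001, -0.001]
ft_force: [0.2, 0.2, -4.7]
grip_width: 0.0514
grip_force: 29.9
time: 11.58
position: [0.4664, -0.0621, 0.2551]
tool_rot: [0.882, 0.471, -0.001, -0.002]
ft_force: [0.5, 0.6, -4.9]
grip_width: 0.0514
grip_force: 30.0
tool x,y cm -0.024649737283622776 0.1337783901082597
```

View pics/c6.png

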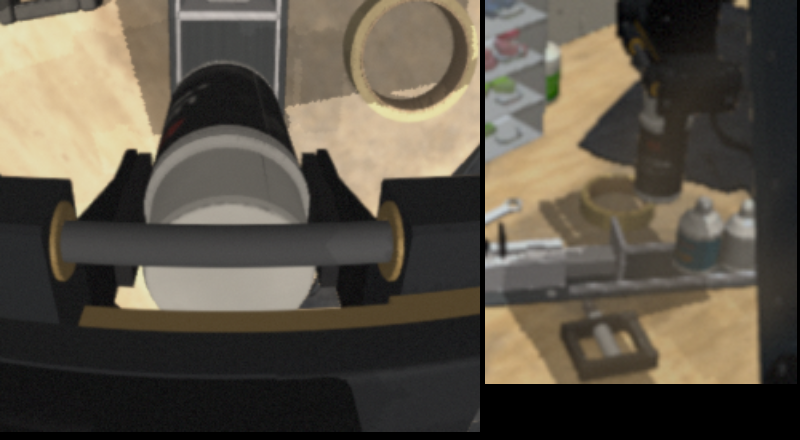

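The wrist crop shows the stop plate's top at (180..281, 14), and the held can pointing into the channel between lips at about x=172 and 285.

```bash
python3 - <<'E'
from h import *
np.set_printoptions(precision=4,suppress=True)
i=cams.camera_info('wrist'); i['pose']=np.load('w6.npy')
px=lambda u,v:(130+u/1.6,150+v/1.6)
a=np.radians(56.0);X=np.array([np.cos(a),np.sin(a)]);Y=np.array([np.sin(a),-np.cos(a)])
p=robot.get_obs()['position'][:2]
for n,u,v,z in [('plateL',180,16,.064),('plateR',281,16,.064),('lipL',174,60,.016),('lipR',284,60,.016),('canbotL',181,88,.119),('canbotfar',226,62,.119),('canbotR',275,88,.119)]:
    d=on('wrist',*px(u,v),z,i)[:2]-p; print(n,'x_t %.1f y_t %.1f mm'%(1000*d@X,1000*d@Y))
print(robot.get_obs()['tool_rot'])
w=cv2.imread('pics/w6.png'); cv2.imwrite('pics/c7.png',cv2.resize(w[130:230,215:335],None,fx=5,fy=5,interpolation=cv2.INTER_CUBIC))
E
```

```text
plateL x_t 36.7 y_t -26.8 mm
plateR x_t 37.0 y_t 29.1 mm
lipL x_t -0.6 y_t -35.8 mm
lipR x_t -0.3 y_t 36.9 mm
canbotL x_t 12.1 y_t -21.8 mm
canbotfar x_t 24.6 y_t -1.0 mm
canbotR x_t 12.3 y_t 21.7 mm
[ 0.8822  0.4709 -0.0004 -0.0005]
```

View pics/c7.png

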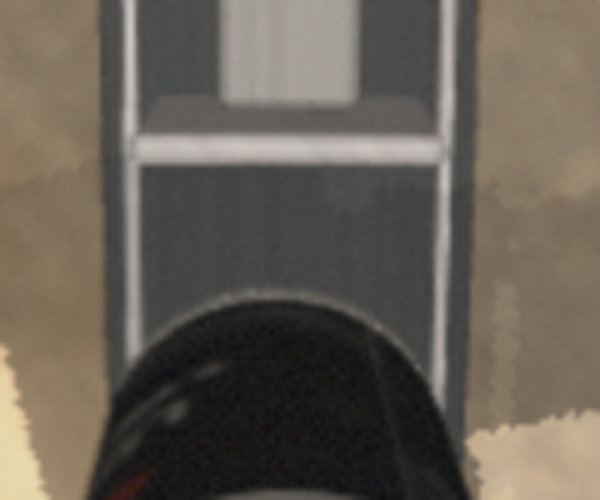

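The plate's near face is about 34.5 mm ahead of the can's axis and the channel centre is about 1 mm to tool +y. Small correction, then lower.

```bash
python3 -m crank '[[0.1,0.1,2,0,0,0,0.7],[0,0,2.5,0,0,0,0.7],[0,0,2.5,0,0,0,0.7],[0,0,1.9,0,0,0,0.7],[0,0,0,0,0,0,0.7]]'; python3 -m crank '[[0,0,0.5,0,0,0,0.7],[0,0,0.5,0,0,0,0.7],[0,0,0.4,0,0,0,0.7],[0,0,0,0,0,0,0.7]]'
```

```text
time: 12.3
position: [0.4687, -0.0624, 0.167]
tool_rot: [0.882, 0.471, -0.001, -0.001]
ft_force: [-0.6, 0.8, -3.9]
grip_width: 0.0516
grip_force: 30.0
time: 12.8
position: [0.4689, -0.0632, 0.1537]
tool_rot: [0.883, 0.47, -0.0, -0.0]
ft_force: [0.3, 0.2, -3.3]
grip_width: 0.0514
grip_force: 30.0
```

```bash
python3 -m crank '[[0,0,0.2,0,0,0,0.7],[0,0,0.2,0,0,0,0.7],[0,0,0.1,0,0,0,0.7],[0,0,0,0,0,0,0.7]]'; python3 -m crank '[[0,0,0.1,0,0,0,0.7],[0,0,0,0,0,0,0.7]]'
```

```text
time: 13.3
position: [0.469, -0.0632, 0.1487]
tool_rot: [0.883, 0.47, -0.0, -0.0]
ft_force: [-0.3, -0.1, -4.3]
grip_width: 0.0513
grip_force: 30.0
time: 13.55
position: [0.4691, -0.0632, 0.1482]
tool_rot: [0.883, 0.47, 0.0, 0.0]
ft_force: [-0.4, 0.8, 1.4]
grip_width: 0.0517
grip_force: 30.0
```

Contact came at the predicted height. I release and lift.

```bash
python3 -m crank '[[0,0,0,0,0,0,0.3],[0,0,0,0,0,0,0.1],[0,0,0,0,0,0,0],[0,0,0,0,0,0,0],[0,0,0,0,0,0,0]]' ; python3 -m crank '[[0,0,-1.5,0,0,0,0],[0,0,-4,0,0,0,0],[0,0,-5,0,0,0,0],[0,0,-2,0,0,0,0]]'; python3 -m crank '[[5,-2,0,0,0,0,0],[5,-4,0,0,0,0,0],[5,-4,0,0,0,0,0],[3,-4,0,0,0,0,0],[0,0,0,0,0,0,0]]'; python3 - <<'E'
from h import *
snap('top','t8.png');snap('scene','s8.png')
a=cv2.resize(cv2.imread('pics/t8.png')[165:290,240:410],(408,300))
b=cv2.resize(cv2.imread('pics/s8.png')[130:260,235:410],(385,286))
c=np.zeros((300,800,3),np.uint8); c[:,:408]=a; c[:286,412:797]=b; cv2.imwrite('pics/c8.png',c)
E
```

```text
time: 14.18
position: [0.4691, -0.0632, 0.1477]
tool_rot: [0.883, 0.47, 0.0, 0.0]
ft_force: [-0.1, 0.7, -0.4]
grip_width: 0.0858
grip_force: 0.0
time: 14.68
position: [0.47, -0.0635, 0.2754]
tool_rot: [0.883, 0.47, 0.002, 0.002]
ft_force: [-1.1, -0.2, -0.6]
grip_width: 0.0874
grip_force: 0.0
time: 15.3
position: [0.4515, 0.1639, 0.2726]
tool_rot: [0.881, 0.473, -0.001, -0.0]
ft_force: [-0.5, -0.4, -0.6]
grip_width: 0.0868
grip_force: 0.0
```

View pics/c8.png

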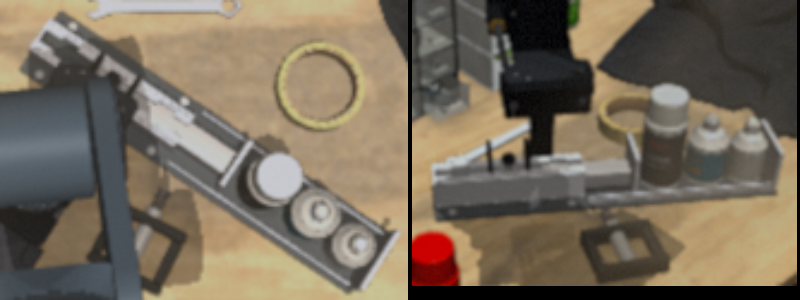

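The tall can stands upright between the short cans and the stop, the button is up, and the other things have not moved.

```bash
python3 -c "
from rig import ticket; print(ticket.hand_in())"
```

```text
the job is handed in; nothing more can be done
None
```

I handed the job in at about 15 s of the 56 s; `hand_in()` returned no verdict, but the last pictures show the end stop at the next hole (measured 60 mm out) with the button up, the tall can upright in the bay, both short cans standing, and the tape roll and pedal where they were.

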